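# Slide a painted panel home into the free bay of a slip case

## Robot

A 7-joint arm with a two-finger parallel gripper is mounted at the origin on the work surface. World frame = base frame: x ahead of the robot, y to its left, z up, the work surface at z = 0. Lengths are in m, angles in rad, forces in N, time in s.
With the tool pointing down it reaches from about 0.4 to 0.85 m from the base axis. Payload 10.4 kg.
Tool frame: the origin (TCP) lies between the finger pads; the fingertips stand ahead of it and the grasp point (between the pads) lies 5 mm behind it (manip.tip_extent is the z of the fingertips in the tool frame, in m); z points along the fingers, y is the line along which they close (so a half turn about z gives the same grasp; the last joint's range is limited). The gripper opens to 85 mm and grips with 20 to 120 N. Pads are 22 mm wide; open, the fingers measure 114 mm over their backs; the gripper's body (76 mm by 85 mm) begins 54 mm behind the grasp point. The pads swing forward as they close: fully open they stand 13 mm farther back than shut.
Start: joints at [-0.023, 0.332, -0.065, 1.46, 0.022, 1.35, -0.088], TCP at [0.625, 0, 0.245] pointing down, gripper open.
Joint ranges: [-2.6, 2.6], [-0.5, 2.12], [-1.47, 1.34], [0.16, 2.42], [-1.27, 4.41], [0.06, 2.06], [-2.6, 2.6]. Speed limits (rad/s): [2.22, 2.22, 2.79, 2.79, 3.14, 3.14, 3.14].

## Interface

Orientations are given as a unit quaternion [x, y, z, w].
In Python, from workcell import status, viewer, manip gives the robot as it stands.
- The arm moves only by the tool play_rows, never from a script. Its argument "plan" is one flat list of numbers, 7 for each row, row after row: the turn, a rotation vector about the tool's x, y, z in degrees, then the shift along the tool's x, y, z in m, then the opening, from 0 (shut) to 1 (fully open). In form: [ax, ay, az, dx, dy, dz, grip, ax, ay, az, dx, dy, dz, grip, ...]. A call has 1 to 20 rows; each row is the pose to reach, as a shift and turn from the pose commanded when the call began, along the tool's axes at that moment; what a row does not reach only later rows make up. A row lasts 1/8 s, in which the tool goes at most 62.5 mm and 10.7 degrees, less where a joint would pass 70% of its speed; a pose out of reach is approached as far as the arm can. A call with a gripper value outside its range is refused whole. The fingers move at their own pace and stop on an object; "squeeze" is the grip in N (left out, the last holds). Time passes only in rows, so rows that repeat a pose let the fingers close. It gives the time, the measured TCP pose, the force, the opening and the grip force at its end, in the units of the state.
- status.get_obs(): the state, without advancing time (a new reading comes with each control period).
- viewer.camera(name): name is "scene" or "side" or "wrist"; returns the picture (384x512x3 uint8, red, green, blue); there is no depth.
- viewer.camera_model(name): a dict with "fx", "fy", "cx", "cy" (pixels), "D" ([k1, k2, p1, p2, k3] as OpenCV has them; the pictures are not rectified), "R" (3x3) and "t" (3): a world point X has camera coordinates R X + t. Camera axes: x right, y down, z forward; pixel columns grow to the right and rows downward; lengths in m; the calibration is good to about 2 mm. A picture is of the moment at which its call begins: read the wrist's pose just before it. camera_model takes no time and is no camera call; for the wrist camera it gives the pose at the moment of the call.
- manip.hand_in(): hands the job in; it is judged then, once.
The state is a dict: "clock": time; "joint_pos": joint angles; "joint_velocities": joint speeds; "tau": joint torques, N m; "position": TCP position; "ee_rot": TCP orientation; "ft_force": force on the tool from outside, world axes, zero at the start; "torque": the same for the moment, N m; "grip_width": opening from 0.0 (shut) to 1.0 (fully open); "grasp_force": force on a finger pad.
Only numpy, scipy, OpenCV 4.12 (cv2) and the standard library are available. Lean on these libraries where they do the work, as an engineer would, in place of code of your own. Each camera call takes 0.05 s, during which the arm holds its last target. There are 200 camera calls.

## Task

Put the long painted panel away in the plywood slip case: slide it, painted face up, into whichever of the two bays is free until it is fully home against the back, and let go of it. The other bay still has a packing block hidden at its back, so a panel stops about halfway there; if that happens, take it out and use the other bay. Leave the other things on the table where they are.

Things in the scene. Friction and masses are not known exactly. Their poses are not given: they have to be found in the camera images.
- panel: the long painted wooden panel: 160 mm long (its x), 60 mm wide (its y), 18 mm thick (its z), rigid, about 0.13 kg, lying flat with the painted face up (+z). Origin: centre of the underside. The two ends are alike; either may go in first.
- rack: low plywood slip case fixed to the table: 160 mm deep (x), 162 wide (y), 34 high (z); origin: centre of its underside. Two roofed bays side by side run along x, mouths in the -x face (x = -80 mm), centres at y = +37.5 and -37.5 mm. Each is 63 mm wide and 22 high (floor at z = 6, roof underside at 28). Walls 12 mm thick with rounded noses. With the panel fully home its origin is at x = -16 mm.
- mouth_a (a point): middle of the lower edge of the mouth of one bay (case y = +37.5 mm), 6 mm above the table; +x points straight into the bay. The free bay takes 144 mm of the panel, so 16 mm stand out at home; in the packed bay it stops 75 mm in. Which bay is packed changes, is unmarked and cannot be seen from above.
- mouth_b (a point): the same for the other bay (case y = -37.5 mm)
- short_panel: bystander: a shorter, wider painted panel, 100 x 85 x 18 mm, lying flat; origin at its underside or base, to be left alone
- varnish: bystander: grey bottle with white cap, 60 mm diameter, 130 mm tall; origin at its underside or base, to be left alone
- flask: bystander: tall red drinking flask, 70 mm diameter, 220 mm tall; origin at its underside or base, to be left alone
- tape: bystander: roll of paper tape lying flat, 100 mm diameter, 25 mm high; origin at its underside or base, to be left alone
- brush: bystander: hand brush lying flat; origin at its underside or base, to be left alone
- spatula: bystander: spatula lying flat; origin at its underside or base, to be left alone
- jar: bystander: white open cup, 72 mm diameter, 90 mm tall; origin at its underside or base, to be left alone
Not all that is in view belongs to the job. Leave any orange look-alike of the panel alone.

How it is judged:
By the outcome, as a careful person would: the job done as asked, in the order asked, and still so for the second after the job is handed in, with the robot touching nothing.
It also fails if it takes over 51 s, if anything falls off the work surface, if the arm or the gripper's body presses on something with over 40 N, if the wrist force passes 120 N, or if a joint passes its speed limit or range.

## Working session

There is one attempt and no reset: what is moved stays moved. The work goes in short steps, Python scripts to look and compute and a tool call to move; the robot and the scene stay as the last step left them, time stands still between calls to the robot, and variables do not carry over. Pictures are saved under pics/ and viewed, at most 11 in all, crops included, and the job is handed in when it is done.

Besides the shell and the picture viewer there is one more tool, called after "Emit:" as a command line: name --argument value ..., lists and objects as JSON in quotes. play_rows: Moves the arm, as the interface text tells. Its arguments: {"type":"object","properties":{"plan":{"type":"array","items":{"type":"number"}},"squeeze":{"type":"number"}},"required":["plan"]}

```bash
mkdir -p pics; cat > h.py <<'E'
import numpy as np, cv2
from workcell import status, viewer, manip
from scipy.spatial.transform import Rotation as Ro
def pix2w(m,uv,z):
    K=np.array([[m['fx'],0,m['cx']],[0,m['fy'],m['cy']],[0,0,1.]])
    p=cv2.undistortPoints(np.array(uv,float).reshape(-1,1,2),K,np.array(m['D'],float)).reshape(-1,2)
    R=np.array(m['R']);t=np.array(m['t']);c=-R.T@t
    d=np.c_[p,np.ones(len(p))]@R
    return c+d*((np.array(z)-c[2])/d[:,2])[:,None]
def w2pix(m,X):
    K=np.array([[m['fx'],0,m['cx']],[0,m['fy'],m['cy']],[0,0,1.]])
    return cv2.projectPoints(np.array(X,float).reshape(-1,1,3),cv2.Rodrigues(np.array(m['R'],float))[0],np.array(m['t'],float),K,np.array(m['D'],float))[0].reshape(-1,2)
def save(a,n,s=1): cv2.imwrite('pics/'+n,cv2.resize(a[:,:,::-1],None,fx=s,fy=s,interpolation=cv2.INTER_CUBIC))
E
python3 - <<'E'
from h import *
o=status.get_obs();print(o['clock'],o['position'],o['ee_rot'],manip.tip_extent)
for n in ['scene','side','wrist']:
    m=viewer.camera_model(n);print(n,m['fx'],-np.array(m['R']).T@m['t'],np.round(m['R'],2).tolist())
    a=viewer.camera(n);np.save(n+'0.npy',a);save(a,n+'0.png',1.5)
E
```

```text
0.0 [ 6.24638562e-01 -7.25850358e-06  2.44509543e-01] [ 7.07091315e-01  7.07121882e-01 -5.30990038e-04 -4.84374955e-04] 0.014
scene 494.0816980080068 [ 1.7011774  -0.76294819  1.09023127] [[0.54, 0.84, -0.02], [0.5, -0.33, -0.8], [-0.68, 0.42, -0.59]]
side 421.9836948491793 [ 0.30579988 -1.12512717  0.96746957] [[0.98, -0.22, -0.02], [-0.15, -0.62, -0.77], [0.15, 0.76, -0.64]]
wrist 304.58954513658733 [0.62508977 0.08337075 0.37384275] [[1.0, -0.0, -0.0], [0.0, -0.95, 0.32], [-0.0, -0.32, -0.95]]
```

View pics/scene0.png

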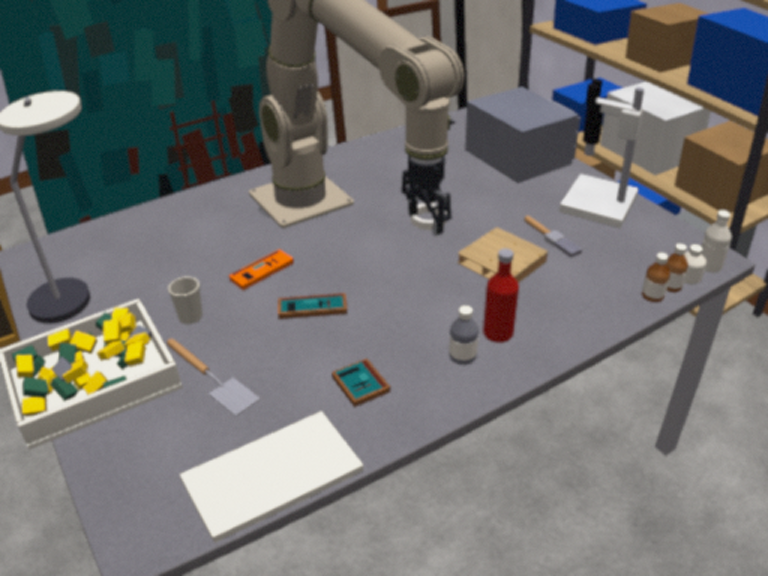

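View pics/side0.png

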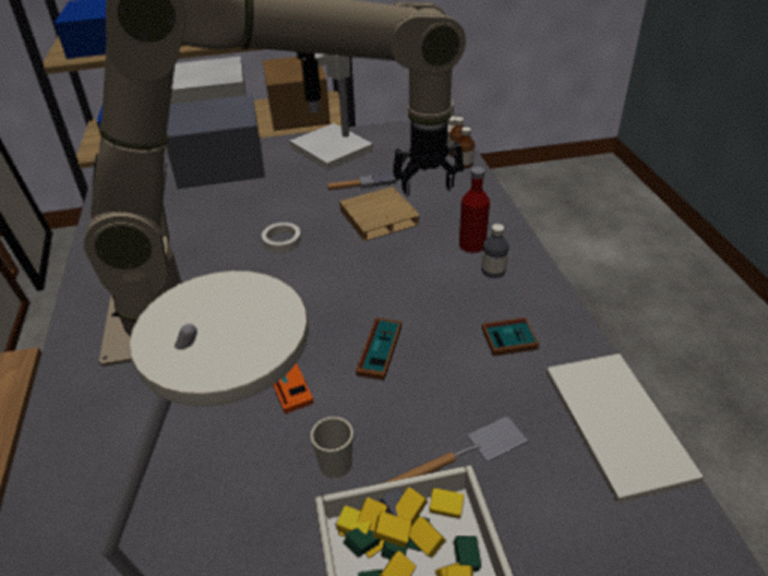

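Candidates for the panel, in scene0 (1.5x) pixels:
- Teal and brown long panel at (313,305): my choice.
- Orange look-alike at (262,268): not this one.
- Short wide panel at (360,380): a bystander.

The case is at (503,255) and its mouths face the panel side. Next I'll take close crops.

```bash
python3 - <<'E'
from h import *
s=np.load('side0.npy');c=np.load('scene0.npy')
def cr(a,x,y,w,h,k): return cv2.resize(a[y:y+h,x:x+w],None,fx=k,fy=k,interpolation=cv2.INTER_CUBIC)
# side: panel x 225-285,y205-255 ; rack 220-285,y120-162 ; scene: panel 180-240,y185-220; rack 300-370,150-190
A=cr(s,220,205,66,50,6);B=cr(s,220,115,66,50,6);C=cr(c,178,180,66,50,6);D=cr(c,302,147,66,50,6)
save(np.vstack([np.hstack([A,B]),np.hstack([C,D])]),'crops.png')
E
```

```text
(no output)
```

View pics/crops.png

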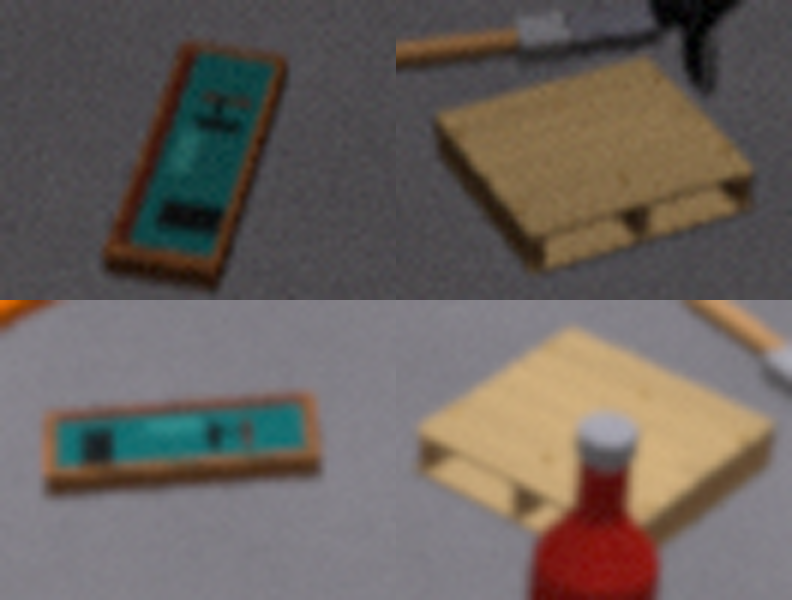

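The crop confirms the teal panel in its brown frame. In the side crop its top corners are at about (185,42), (285,60), (218,272) and (107,250). The rack's top corners are at (437,115), (650,57), (750,173) and (537,240). I'll fit poses to both views.

```bash
cat > fit.py <<'E'
from h import *
from scipy.optimize import least_squares
def fit(obs,local,x0):
    # obs: list of (cam,[(idx,u,v)])
    ms={c:viewer.camera_model(c) for c,_ in obs}
    def f(p):
        c,s=np.cos(p[2]),np.sin(p[2])
        L=np.array(local);W=np.c_[p[0]+c*L[:,0]-s*L[:,1],p[1]+s*L[:,0]+c*L[:,1],L[:,2]]
        return np.concatenate([(w2pix(ms[n],W[[k[0] for k in o]])-np.array([k[1:] for k in o])).ravel() for n,o in obs])
    r=least_squares(f,x0,loss='soft_l1');return r.x,r.fun
E
python3 - <<'E'
from fit import *
A=lambda i,u,v:(i,220+u/6-.5+.08,205+v/6-.42)
B=lambda i,u,v:(i,220+(u-396)/6-.42,115+v/6-.42)
C=lambda i,u,v:(i,178+u/6-.42,180+(v-300)/6-.42)
D=lambda i,u,v:(i,302+(u-396)/6-.42,147+(v-300)/6-.42)
ms=viewer.camera_model('side')
print(np.round(pix2w(ms,[A(0,*q)[1:] for q in [(185,42),(285,60),(218,272),(107,250)]],[.018]*4),3))
print(np.round(pix2w(ms,[B(0,*q)[1:] for q in [(437,115),(650,57),(750,173),(537,240)]],[.034]*4),3))
mc=viewer.camera_model('scene')
print(np.round(pix2w(mc,[C(0,*q)[1:] for q in [(45,412),(310,393),(320,455),(47,477)]],[.018]*4),3))
print(np.round(pix2w(mc,[D(0,*q)[1:] for q in [(418,432),(572,327),(772,428)]],[.034]*3),3))
# panel local: x toward far end (side top). 
h,w=.08,.03
P=[(h,w,.018),(h,-w,.018),(-h,-w,.018),(-h,w,.018)]
print(fit([('side',[A(0,185,42),A(1,285,60),A(2,218,272),A(3,107,250)]),('scene',[C(3,45,412),C(0,310,393),C(1,320,455),C(2,47,477)])],P,[.5,-.2,1.4]))
h,w=.08,.081
Q=[(-h,w,.034),(h,w,.034),(h,-w,.034),(-h,-w,.034)]
# mouth between 'front'(537,240) and right(750,173): local -x; left of facing +x = front-left corner
print(fit([('side',[B(0,537,240),B(1,437,115),B(2,650,57),B(3,750,173)]),('scene',[D(0,418,432),D(1,572,327),D(2,772,428)])],Q,[.7,.1,1.8]))
E
```

```text
[[ 0.478 -0.127  0.018]
 [ 0.528 -0.154  0.018]
 [ 0.46  -0.294  0.018]
 [ 0.409 -0.267  0.018]]
[[0.473 0.334 0.034]
 [0.63  0.371 0.034]
 [0.661 0.213 0.034]
 [0.511 0.173 0.034]]
[[ 0.402 -0.265  0.018]
 [ 0.473 -0.125  0.018]
 [ 0.526 -0.149  0.018]
 [ 0.457 -0.29   0.018]]
[[0.508 0.182 0.034]
 [0.468 0.339 0.034]
 [0.628 0.371 0.034]]
(array([ 0.46768977, -0.20886214,  1.11929773]), array([-0.8089159 , -0.53338204,  0.34130588, -0.89915157, -0.10067234,
       -0.0524769 , -0.96890136,  0.40272925, -0.30313644,  0.81576889,
        0.72564223,  0.28209293,  0.2535304 ,  0.57849274, -0.70462511,
        0.75320624]))
(array([0.56887989, 0.27530291, 1.80002089]), array([-1.10209698, -0.75191586, -0.2515967 , -0.0857031 , -0.11384118,
       -0.09961869,  0.96679783, -0.54495598, -0.74808245,  0.27348307,
       -0.24666067,  0.83912295,  0.4134218 ,  0.14424065]))
```

```bash
python3 - <<'E'
from h import *
m=viewer.camera_model('side')
for n,u,v in [('flask',474,243),('varnish',494,270),('jar',336,468),('orange',292,390),('tape',281,236),('spatBlade',365,182)]:
    print(n,np.round(pix2w(m,[(u/1.5,v/1.5)],[0.0]),3))
m=viewer.camera_model('scene')
for n,u,v in [('flask',500,330),('varnish',463,352),('orange',262,268),('jar',187,315)]:
    print(n,np.round(pix2w(m,[(u/1.5,v/1.5)],[0.0]),3))
E
```

```text
flask [[0.781 0.104 0.   ]]
varnish [[ 0.793 -0.013  0.   ]]
jar [[ 0.334 -0.472  0.   ]]
orange [[ 0.277 -0.275 -0.   ]]
tape [[ 0.302  0.256 -0.   ]]
spatBlade [[0.567 0.468 0.   ]]
flask [[0.766 0.11  0.   ]]
varnish [[ 0.778 -0.003  0.   ]]
orange [[ 0.249 -0.238  0.   ]]
jar [[ 0.322 -0.467  0.   ]]
```

Emit:
play_rows --plan '[10, 0, 0, 0, 0, 0, 1]'

```text
clock: 0.28
position: [0.6228, -0.0002, 0.246]
ee_rot: [0.704, 0.704, -0.063, -0.063]
ft_force: [1.6, -0.6, 1.1]
grip_width: 1.004
grasp_force: 0.0
```

That row had an unintended 10° tilt, so I'll undo it before continuing.

Emit:
play_rows --plan '[-10, 0, 0, 0, 0, 0, 1, -10, 0, 0, 0, 0, 0, 1]'

```text
clock: 0.52
position: [0.6234, -0.0001, 0.2419]
ee_rot: [0.707, 0.707, -0.002, -0.002]
ft_force: [-0.1, -1.1, 0.1]
grip_width: 1.002
grasp_force: 0.0
```

Emit:
play_rows --plan '[0, 0, 8.6, -0.052, -0.036, 0.025, 1, 0, 0, 17.2, -0.104, -0.072, 0.05, 1, 0, 0, 25.9, -0.155, -0.108, 0.075, 1, 0, 0, 25.9, -0.207, -0.145, 0.1, 1, 0, 0, 25.9, -0.2585, -0.181, 0.1245, 1, 0, 0, 25.9, -0.2585, -0.181, 0.1245, 1, 0, 0, 25.9, -0.2585, -0.181, 0.1245, 1, 0, 0, 25.9, -0.2585, -0.181, 0.1245, 1]'

```text
clock: 1.52
position: [0.4456, -0.2579, 0.1229]
ee_rot: [0.847, 0.531, 0.001, 0.001]
ft_force: [-0.1, 0.2, -0.0]
grip_width: 0.998
grasp_force: 0.0
```

```bash
python3 - <<'E'
from h import *
o=status.get_obs();print(o['clock'],o['position'],Ro.from_quat(o['ee_rot']).as_matrix().round(3).tolist(),o['ft_force'])
m=viewer.camera_model('wrist');a=viewer.camera('wrist');np.save('w1.npy',a);save(a,'w1.png',1.5)
c,s=np.cos(1.1193),np.sin(1.1193)
W=[(.468+c*x-s*y,-.209+s*x+c*y,.018) for x,y in [(.08,.03),(.08,-.03),(-.08,-.03),(-.08,.03)]]
print(w2pix(m,W)*1.5)
import pickle;pickle.dump(m,open('w1.pkl','wb'))
E
```

```text
1.525 [ 0.44555536 -0.25793036  0.12286435] [[0.436, 0.9, 0.003], [0.9, -0.436, -0.0], [0.001, 0.003, -1.0]] [-0.13489607  0.19636109 -0.01758138]
[[320.92240707  16.50390844]
 [452.7358444   16.6136981 ]
 [440.51614191 337.50466709]
 [333.85460033 337.61645191]]
```

View pics/w1.png

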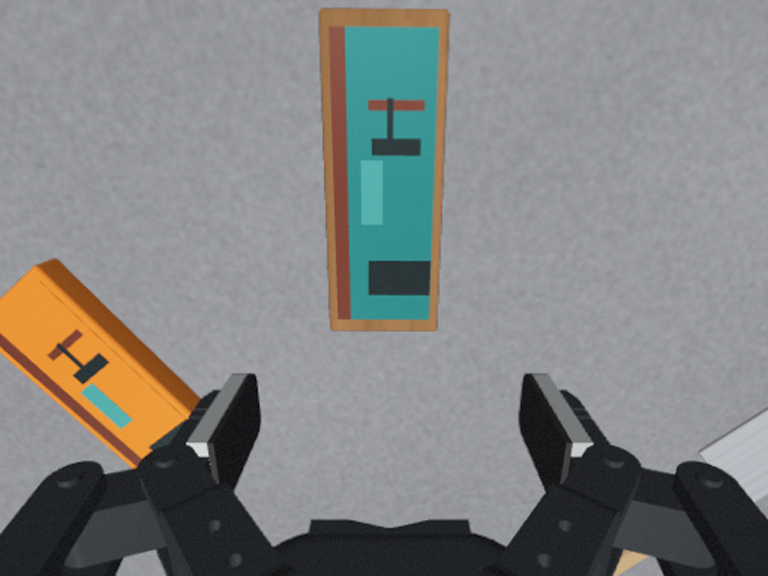

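The wrist view shows the panel's top corners at (320,10), (449,10), (437,330) and (331,330). The orange look-alike's nearest corner is near (200,405), so I'll check finger clearance.

```bash
python3 - <<'E'
from fit import *
import pickle
m=pickle.load(open('w1.pkl','rb'));viewer.camera_model=lambda n:m
h,w=.08,.03
P=[(h,w,.018),(h,-w,.018),(-h,-w,.018),(-h,w,.018)]
p,r=fit([('w',[(i,u/1.5-.17,v/1.5-.17) for i,u,v in [(0,320,10),(1,449,10),(2,437,330),(3,331,330)]])],P,[.468,-.209,1.12])
print(p,np.degrees(p[2]),r.round(2))
o=status.get_obs();R=Ro.from_quat(o['ee_rot']).as_matrix();t=o['position']
def tool(X):return (R.T@(np.array(X)-t)).round(4)
c,s=np.cos(p[2]),np.sin(p[2])
print('grasp tool',tool([p[0]-.055*c,p[1]-.055*s,.016]), 'yaw tool',np.degrees(np.arctan2(R[1,0],R[0,0])))
for q in pix2w(m,[(203/1.5,405/1.5),(140/1.5,465/1.5),(60/1.5,262/1.5)],[.018,.018,.018]): print(tool(q))
E
```

```text
[ 0.46798693 -0.20546061  1.11517978] 63.895094505876266 [-1.22 -0.91  1.04 -0.44  0.41  1.86 -0.32  1.66]
grasp tool [ 0.0016 -0.0032  0.1065] yaw tool 64.20985492060242
[-0.0706 -0.1113  0.1042]
[-0.1147 -0.1575  0.104 ]
[ 0.018  -0.1773  0.1041]
```

Emit:
play_rows --plan '[0, 0, 0.3, 0.0015, -0.003, 0.05, 1, 0, 0, 0.3, 0.0015, -0.003, 0.085, 1, 0, 0, 0.3, 0.0015, -0.003, 0.104, 1, 0, 0, 0.3, 0.0015, -0.003, 0.104, 1, 0, 0, 0.3, 0.0015, -0.003, 0.104, 0.6, 0, 0, 0.3, 0.0015, -0.003, 0.104, 0.4, 0, 0, 0.3, 0.0015, -0.003, 0.104, 0.4, 0, 0, 0.3, 0.0015, -0.003, 0.104, 0.4, 0, 0, 0.3, 0.0015, -0.003, 0.104, 0.4, 0, 0, 0.3, 0.0015, -0.003, 0.104, 0.4]' --squeeze 60

```text
clock: 2.82
position: [0.4434, -0.256, 0.0187]
ee_rot: [0.849, 0.529, 0.001, 0.001]
ft_force: [-1.1, 1.1, 7.6]
grip_width: 0.678
grasp_force: 64.0
```

Emit:
play_rows --plan '[0, 0, 0, 0, 0, -0.04, 0.4, 0, 0, 0, 0.01, -0.005, -0.09, 0.4, 0, 0, -4, 0.05, -0.026, -0.14, 0.4, 0, 0, -8, 0.1, -0.052, -0.18, 0.4, 0, 0, -13, 0.15, -0.078, -0.18, 0.4, 0, 0, -18, 0.2, -0.104, -0.18, 0.4, 0, 0, -23, 0.25, -0.13, -0.18, 0.4, 0, 0, -28, 0.3, -0.156, -0.18, 0.4, 0, 0, -33, 0.35, -0.182, -0.18, 0.4, 0, 0, -37, 0.385, -0.2, -0.18, 0.4, 0, 0, -39.2, 0.4065, -0.211, -0.18, 0.4, 0, 0, -39.2, 0.4065, -0.211, -0.18, 0.4, 0, 0, -39.2, 0.4065, -0.211, -0.18, 0.4]'

```text
clock: 4.45
position: [0.4325, 0.2007, 0.1969]
ee_rot: [0.623, 0.782, -0.0, 0.0]
ft_force: [-0.5, -0.2, -2.4]
grip_width: 0.677
grasp_force: 65.5
```

```bash
python3 - <<'E'
from h import *
import pickle
o=status.get_obs();R=Ro.from_quat(o['ee_rot']).as_matrix();print(o['clock'],o['position'],np.degrees(np.arctan2(R[1,0],R[0,0])),o['ft_force'],np.abs(o['joint_velocities']).max())
m=viewer.camera_model('wrist');a=viewer.camera('wrist');np.save('w2.npy',a);save(a,'w2.png',1.5)
pickle.dump((m,o),open('w2.pkl','wb'))
E
```

```text
4.45 [0.43247331 0.2006661  0.19689034] 102.86254324947001 [-0.51903388 -0.2278444  -2.39697254] 0.008405405757659194
```

View pics/w2.png

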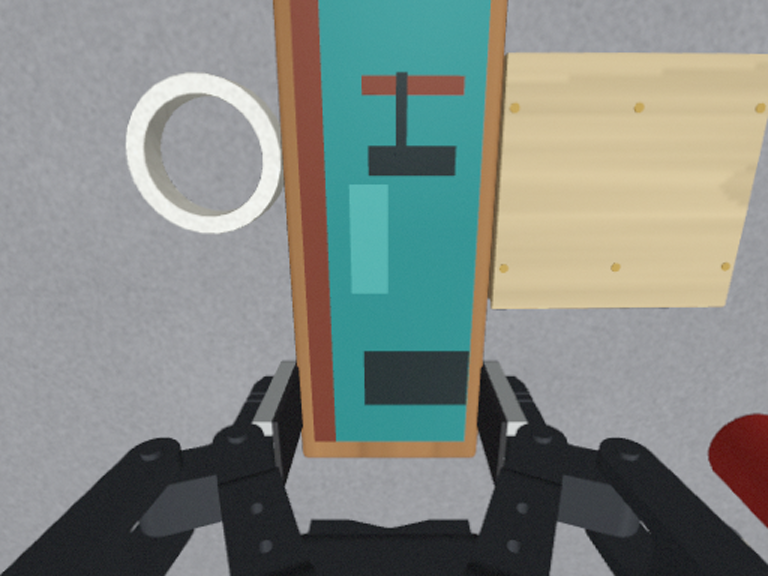

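The wrist view shows the held panel's rear edge at about (304..475, 457). The rack's top face runs from front-left (493,308) and front-right (725,306) to back-left (507,52). I'll enlarge the rack to read its corners precisely.

```bash
python3 - <<'E'
from h import *
a=np.load('w2.npy')
c=lambda x,y:cv2.resize(a[y:y+30,x:x+40],None,fx=10,fy=10,interpolation=cv2.INTER_CUBIC)
# front-left, front-right, back-left, panel rear
save(np.vstack([np.hstack([c(310,185),c(462,185)]),np.hstack([c(318,20),c(290,285)])]),'w2c.png')
E
```

```text
(no output)
```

View pics/w2c.png

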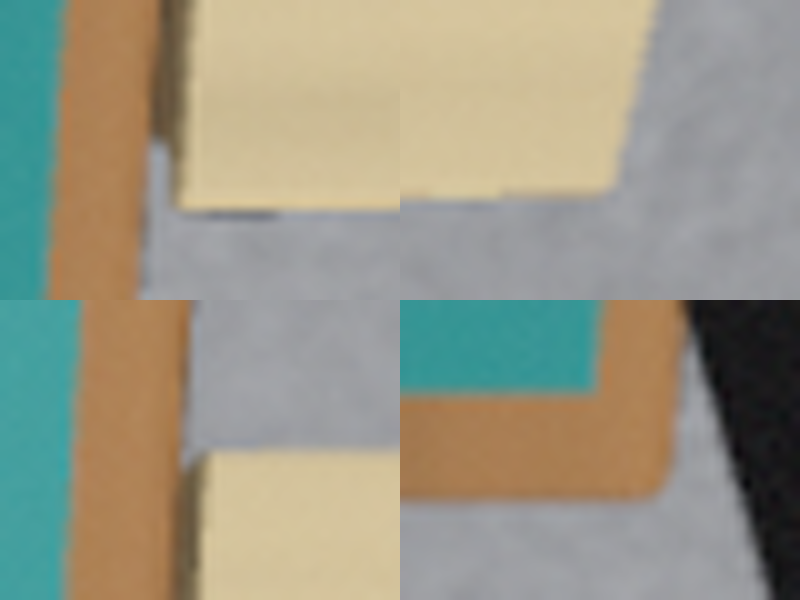

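```bash
cat > pf.py <<'E'
from fit import *
import pickle
m,o=pickle.load(open('w2.pkl','rb'))
a=np.load('w2.npy').astype(float)
R=Ro.from_quat(o['ee_rot']).as_matrix();t=o['position']
h,w=.08,.081
viewer.camera_model=lambda n:m
Q=[(-h,w,.034),(h,w,.034),(h,-w,.034),(-h,-w,.034)]
rk,r=fit([('w',[(0,327.5,205.3),(3,482.75,203.5),(1,338.05,34.55)])],Q,[.569,.275,1.8])
print('rack',rk,np.degrees(rk[2]),r.round(2))
sat=a.max(2)-a.min(2)
pts=[]
for v in range(5,235,10):
    g=sat[v,170:230]; i=np.argmax(g>35); f=(35-g[i-1])/(g[i]-g[i-1]); pts.append((1,170+i-1+f,v))
right=[(-1,310+14.7-.45,199.55),(-1,318+18.3-.45,29.55),(-1,318+17.5-.45,20+24-.45),(-1,310+14.0-.45,185+25-.45)]
rear=[(0,300,304.35),(0,270,304.4),(0,230,304.4)]
def tp(q): return (np.array(q)@R.T+t)
def f(p): # y0,yaw,pitch,z,xr
    y0,yaw,pit,z,xr=p
    res=[]
    RR=Ro.from_euler('zy',[yaw,pit]).as_matrix()
    for s,u,v in pts+right:
        # left edge = world-left = tool -y
        l=w2pix(m,tp([np.array([0,y0,z])+RR@np.array([x,-s*.03,0]) for x in (-.08,.0,.11)]))
        # interpolate column at row v
        k=np.polyfit(l[:,1],l[:,0],2); res.append(np.polyval(k,v)-u)
    l=w2pix(m,tp([np.array([0,y0,z])+RR@np.array([xr,y,0]) for y in (-.025,0,.025)]))
    k=np.polyfit(l[:,0],l[:,1],2)
    for _,u,v in rear: res.append(np.polyval(k,u)-v)
    return np.array(res)
s=least_squares(f,[0,0,0,-.005,-.025],loss='soft_l1',f_scale=.5)
print('panel in tool: y0,yaw,pitch(deg),ztop,xrear',s.x[0],np.degrees(s.x[1:3]),s.x[3:],np.abs(s.fun).max(),len(pts))
E
python3 pf.py
```

```text
rack [0.5685234  0.28230954 1.80897377] 103.64656212744059 [ 0.29  0.45 -0.18  0.07 -0.09 -0.39]
panel in tool: y0,yaw,pitch(deg),ztop,xrear 0.00040472436991594957 [ 0.10372435 -0.64337781] [ 0.00222511 -0.02365235] 0.26248498872365644 23
```

```bash
cat >> pf.py <<'E'
def goal(y,front,z):
    """TCP goal (world) with panel front at local x=front(m past mouth), bay y, TCP height z; gives shift in present tool axes"""
    th=rk[2];e=np.array([np.cos(th),np.sin(th),0]);n=np.array([-e[1],e[0],0])
    C=np.array([rk[0],rk[1],0])
    X=C+e*(-.08+front-.136)+n*(y+.0004); X[2]=z   # tool +y = world right => tcp shifted left
    ob=status.get_obs();Rn=Ro.from_quat(ob['ee_rot']).as_matrix()
    d=Ro.from_matrix(Rn).inv().apply(X-ob['position'])
    yawn=np.degrees(np.arctan2(Rn[1,0],Rn[0,0]))
    print('goal',X.round(4),'shift',d.round(4),'az',yawn-np.degrees(th)-.10,'clock',ob['clock'],'F',np.round(ob['ft_force'],1))
    print('tilt: tool x z-comp deg',np.degrees(np.arcsin(Rn[2,0])).round(2),'tool y z-comp',np.degrees(np.arcsin(Rn[2,1])).round(2))
E
python3 - <<'E'
exec(open('pf.py').read())
goal(.0375,-.03,.10); goal(-.0375,-.03,.027)
E
```

```text
rack [0.5685234  0.28230954 1.80897377] 103.64656212744059 [ 0.29  0.45 -0.18  0.07 -0.09 -0.39]
panel in tool: y0,yaw,pitch(deg),ztop,xrear 0.00040472436991594957 [ 0.10372435 -0.64337781] [ 0.00222511 -0.02365235] 0.26248498872365644 23
goal [0.5897 0.0343 0.1   ] shift [-0.1969  0.1163  0.097 ] az -0.9066760956139234 clock 4.5 F [-0.4  0.6 -1.5]
tilt: tool x z-comp deg -0.04 tool y z-comp 0.0
goal [0.6626 0.052  0.027 ] shift [-0.1958  0.1913  0.17  ] az -0.9066760956139234 clock 4.5 F [-0.4  0.6 -1.5]
tilt: tool x z-comp deg -0.04 tool y z-comp 0.0
```

Emit:
play_rows --plan '[0, 0, 0, -0.045, 0.03, 0, 0.4, 0, 0, -0.9, -0.09, 0.06, 0, 0.4, 0, 0.5, -0.9, -0.145, 0.09, 0.03, 0.4, 0, 0.5, -0.9, -0.19, 0.11, 0.06, 0.4, 0, 0.5, -0.9, -0.197, 0.1163, 0.11, 0.4, 0, 0.5, -0.9, -0.197, 0.1163, 0.15, 0.4, 0, 0.5, -0.9, -0.197, 0.1163, 0.17, 0.4, 0, 0.5, -0.9, -0.197, 0.1163, 0.17, 0.4, 0, 0.5, -0.9, -0.197, 0.1163, 0.17, 0.4]'

```text
clock: 5.62
position: [0.591, 0.0363, 0.0287]
ee_rot: [0.616, 0.787, 0.004, -0.002]
ft_force: [-0.5, -0.3, -1.5]
grip_width: 0.679
grasp_force: 65.5
```

```bash
python3 - <<'E'
exec(open('pf.py').read())
goal(.0375,-.03,.027)
from workcell import viewer as v
s=v.camera('side');save(s[110:170,200:290],'s3.png',8)
E
```

```text
rack [0.5685234  0.28230954 1.80897377] 103.64656212744059 [ 0.29  0.45 -0.18  0.07 -0.09 -0.39]
panel in tool: y0,yaw,pitch(deg),ztop,xrear 0.00040472436991594957 [ 0.10372435 -0.64337781] [ 0.00222511 -0.02365235] 0.26248498872365644 23
goal [0.5897 0.0343 0.027 ] shift [-0.0016 -0.0017  0.0017] az 0.1453757553555249 clock 5.625 F [-0.5 -0.3 -1.5]
tilt: tool x z-comp deg 0.47 tool y z-comp 0.16
```

View pics/s3.png

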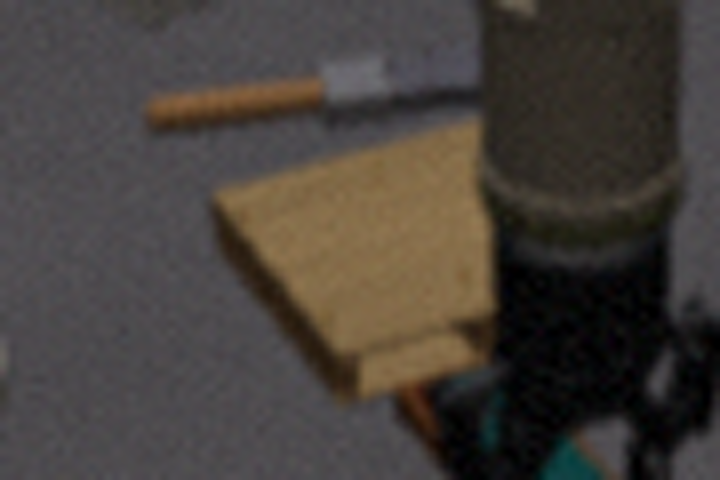

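The side crop shows the bay a opening at about (358..480, 355) and the panel's front-left corner near (400,385). I'll compare both with the projected model.

```bash
python3 - <<'E'
from h import *
m=viewer.camera_model('side');o=status.get_obs();R=Ro.from_quat(o['ee_rot']).as_matrix();t=o['position']
pr=lambda X:((w2pix(m,X)-[200,110])*8+3.5).round(0).tolist()
print('panel front L top,bottom, front R top, rear L top, rear R top',pr([t+R@np.array(q) for q in [(.136,-.0296,.001),(.136,-.0296,.019),(.136,.0304,.001),(-.024,-.0296,.001),(-.024,.0304,.001)]]))
for rk in [(.5685,.2823,1.809),(.5689,.2753,1.800)]:
    th=rk[2];e=np.array([np.cos(th),np.sin(th),0]);n=np.array([-e[1],e[0],0]);C=np.array([*rk[:2],0])
    print('rack FLtop,FLbot,BLtop,bayL roof,bayR roof,bayL floor',pr([C+e*x+n*y+[0,0,z] for x,y,z in [(-.08,.081,.034),(-.08,.081,0),(.08,.081,.034),(-.08,.069,.028),(-.08,.006,.028),(-.08,.069,.006)]]))
E
```

```text
panel front L top,bottom, front R top, rear L top, rear R top [[391.0, 377.0], [392.0, 408.0], [504.0, 343.0], [546.0, 567.0], [665.0, 527.0]]
rack FLtop,FLbot,BLtop,bayL roof,bayR roof,bayL floor [[338.0, 346.0], [341.0, 404.0], [209.0, 187.0], [361.0, 350.0], [479.0, 315.0], [363.0, 387.0]]
rack FLtop,FLbot,BLtop,bayL roof,bayR roof,bayL floor [[339.0, 354.0], [343.0, 412.0], [213.0, 193.0], [363.0, 358.0], [481.0, 323.0], [365.0, 395.0]]
```

Emit:
play_rows --plan '[0, 0, 0.15, 0, -0.0017, 0.0017, 0.4, 0, 0, 0.15, 0.01, -0.0017, 0.0018, 0.4, 0, 0, 0.15, 0.02, -0.0016, 0.0019, 0.4, 0, 0, 0.15, 0.026, -0.0016, 0.0019, 0.4, 0, 0, 0.15, 0.032, -0.0016, 0.002, 0.4, 0, 0, 0.15, 0.038, -0.0015, 0.002, 0.4, 0, 0, 0.15, 0.044, -0.0015, 0.0021, 0.4, 0, 0, 0.15, 0.044, -0.0015, 0.0021, 0.4]'

```text
clock: 6.68
position: [0.5776, 0.0793, 0.0251]
ee_rot: [0.617, 0.787, 0.003, -0.003]
ft_force: [0.4, 0.4, -2.4]
grip_width: 0.683
grasp_force: 65.5
```

```bash
python3 - <<'E'
exec(open('pf.py').read())
goal(.0375,.0155,.027)
E
```

```text
rack [0.5685234  0.28230954 1.80897377] 103.64656212744059 [ 0.29  0.45 -0.18  0.07 -0.09 -0.39]
panel in tool: y0,yaw,pitch(deg),ztop,xrear 0.00040472436991594957 [ 0.10372435 -0.64337781] [ 0.00222511 -0.02365235] 0.26248498872365644 23
goal [0.579  0.0785 0.027 ] shift [-0.0011  0.0011 -0.0019] az 0.0521259001299029 clock 6.675 F [ 0.4  0.4 -2.4]
tilt: tool x z-comp deg 0.51 tool y z-comp 0.01
```

Emit:
play_rows --plan '[0, 0, 0, 0.005, 0.001, -0.001, 0.4, 0, 0, 0, 0.013, 0.001, -0.001, 0.4, 0, 0, 0, 0.021, 0.001, -0.001, 0.4, 0, 0, 0, 0.029, 0.001, -0.001, 0.4, 0, 0, 0, 0.037, 0.001, -0.001, 0.4, 0, 0, 0, 0.045, 0.001, -0.001, 0.4, 0, 0, 0, 0.045, 0.001, -0.001, 0.4]'

```text
clock: 7.55
position: [0.5678, 0.1236, 0.0265]
ee_rot: [0.617, 0.787, 0.003, -0.004]
ft_force: [0.6, 0.3, -1.6]
grip_width: 0.678
grasp_force: 65.5
```

Emit:
play_rows --plan '[0, 0, 0, 0.004, 0, 0, 0.4, 0, 0, 0, 0.008, 0, 0, 0.4, 0, 0, 0, 0.012, 0, 0, 0.4, 0, 0, 0, 0.017, 0, 0, 0.4]'

```text
clock: 8.05
position: [0.5639, 0.1393, 0.0267]
ee_rot: [0.617, 0.787, 0.003, -0.003]
ft_force: [-0.1, -0.2, -2.3]
grip_width: 0.682
grasp_force: 65.5
```

Emit:
play_rows --plan '[0, 0, 0, 0.004, 0, 0, 0.4, 0, 0, 0, 0.008, 0, 0, 0.4, 0, 0, 0, 0.011, 0, 0, 0.4]'

```text
clock: 8.43
position: [0.5613, 0.1501, 0.0267]
ee_rot: [0.617, 0.787, 0.003, -0.003]
ft_force: [-0.4, -0.5, -1.8]
grip_width: 0.679
grasp_force: 65.5
```

```bash
python3 - <<'E'
exec(open('pf.py').read())
goal(.0375,.088,.027)
from workcell import viewer as v
save(viewer.camera('wrist'),'w4.png',1.5)
E
```

```text
rack [0.5685234  0.28230954 1.80897377] 103.64656212744059 [ 0.29  0.45 -0.18  0.07 -0.09 -0.39]
panel in tool: y0,yaw,pitch(deg),ztop,xrear 0.00040472436991594957 [ 0.10372435 -0.64337781] [ 0.00222511 -0.02365235] 0.26248498872365644 23
goal [0.5619 0.149  0.027 ] shift [-0.0012  0.0003 -0.0003] az 0.011705396147954156 clock 8.425 F [-0.4 -0.5 -1.8]
tilt: tool x z-comp deg 0.5 tool y z-comp 0.01
```

View pics/w4.png

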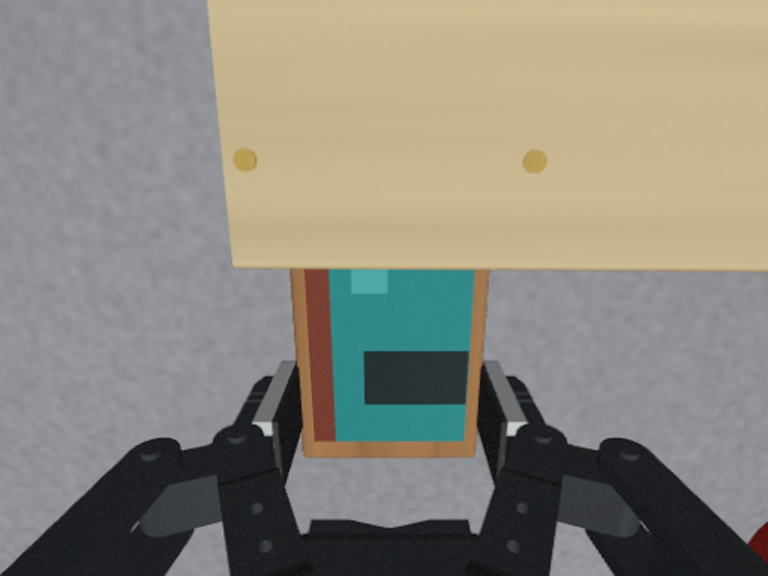

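Bay a looks free: the panel is about 88 mm in with no resistance, and the wrist view shows the roof edge at row 268 over the panel. I'll continue.

Emit:
play_rows --plan '[0, 0, 0, 0.006, 0, 0, 0.4, 0, 0, 0, 0.013, 0, 0, 0.4, 0, 0, 0, 0.02, 0, 0, 0.4, 0, 0, 0, 0.026, 0, 0, 0.4, 0, 0, 0, 0.028, 0, 0, 0.4, 0, 0, 0, 0.028, 0, 0, 0.4]'

```text
clock: 9.22
position: [0.5547, 0.177, 0.027]
ee_rot: [0.617, 0.787, 0.003, -0.003]
ft_force: [0.2, -0.3, -2.6]
grip_width: 0.68
grasp_force: 65.5
```

Emit:
play_rows --plan '[0, 0, 0, 0, 0, 0.0015, 0.4, 0, 0, 0, 0, 0, 0.0015, 0.4, 0, 0, 0, 0, 0, 0.0015, 1, 0, 0, 0, 0, 0, 0.0015, 1, 0, 0, 0, 0, 0, 0.0015, 1, 0, 0, 0, -0.015, 0, 0.0015, 1, 0, 0, 0, -0.035, 0, 0.0015, 1, 0, 0, 0, -0.05, 0, 0.0015, 1, 0, 0, 0, -0.05, 0, 0.004, 0, 0, 0, 0, -0.05, 0, 0.004, 0, 0, 0, 0, -0.05, 0, 0.004, 0, 0, 0, 0, -0.05, 0, 0.004, 0, 0, 0, 0, -0.05, 0, 0.004, 0, 0, 0, 0, -0.05, 0, 0.004, 0]' --squeeze 20

```text
clock: 10.98
position: [0.5666, 0.1286, 0.0226]
ee_rot: [0.617, 0.787, 0.003, -0.003]
ft_force: [0.2, -0.2, 0.1]
grip_width: -0.001
grasp_force: 0.0
```

```bash
python3 - <<'E'
from h import *
import pickle
o=status.get_obs();m=viewer.camera_model('wrist');pickle.dump((m,o),open('w5.pkl','wb'))
save(viewer.camera('wrist'),'w5.png',1.5)
E
```

```text
(no output)
```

View pics/w5.png

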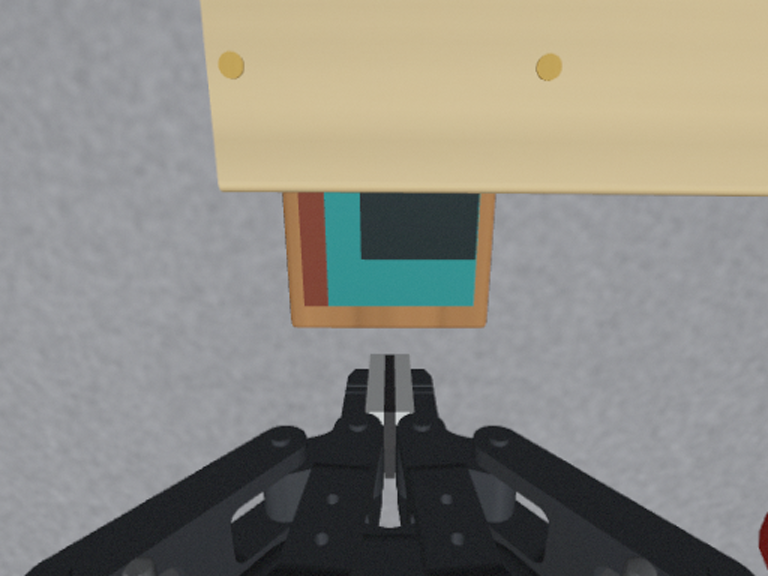

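The panel now rests in the bay, with its rear edge at row 327 and the roof edge at row 190. The closed fingers are just behind it, at row 353.

```bash
python3 - <<'E'
from h import *
import pickle
m,o=pickle.load(open('w5.pkl','rb'));R=Ro.from_quat(o['ee_rot']).as_matrix();t=o['position']
p=pix2w(m,[(390/1.5-.17,327/1.5-.17),(390/1.5-.17,192/1.5-.17),(390/1.5-.17,354/1.5-.17)],[.024,.034,.02])
print(((p-t)@R).round(4))
E
```

```text
[[ 0.027   0.0007 -0.0012]
 [ 0.0688  0.0007 -0.0108]
 [ 0.0158  0.0007  0.0027]]
```

Emit:
play_rows --plan '[0, 0, 0, 0.008, 0, 0, 0, 0, 0, 0, 0.014, 0, 0, 0, 0, 0, 0, 0.019, 0, 0, 0, 0, 0, 0, 0.024, 0, 0, 0, 0, 0, 0, 0.029, 0, 0, 0, 0, 0, 0, 0.034, 0, 0, 0, 0, 0, 0, 0.038, 0, 0, 0, 0, 0, 0, 0.038, 0, 0, 0]'

```text
clock: 12.02
position: [0.5575, 0.166, 0.0229]
ee_rot: [0.617, 0.787, 0.003, -0.003]
ft_force: [-0.9, 0.1, 0.5]
grip_width: -0.002
grasp_force: 0.0
```

Emit:
play_rows --plan '[0, 0, 0, 0.002, 0, 0, 0, 0, 0, 0, 0.004, 0, 0, 0]'

```text
clock: 12.28
position: [0.5571, 0.1674, 0.023]
ee_rot: [0.618, 0.786, 0.002, -0.003]
ft_force: [2.2, -9.5, 1.9]
grip_width: -0.003
grasp_force: 4.7
```

Emit:
play_rows --plan '[0, 0, 0, 0.002, 0, 0, 0, 0, 0, 0, 0.002, 0, 0, 0, 0, 0, 0, 0.002, 0, 0, 0]'

```text
clock: 12.65
position: [0.5571, 0.1675, 0.023]
ee_rot: [0.619, 0.786, 0.001, -0.002]
ft_force: [1.1, -12.0, 1.4]
grip_width: -0.003
grasp_force: 5.6
```

```bash
python3 - <<'E'
from h import *
import pickle
o=status.get_obs();m=viewer.camera_model('wrist')
a=viewer.camera('wrist');save(a,'w6.png',1.5)
pickle.dump((m,o),open('w6.pkl','wb'))
E
```

View pics/w6.png

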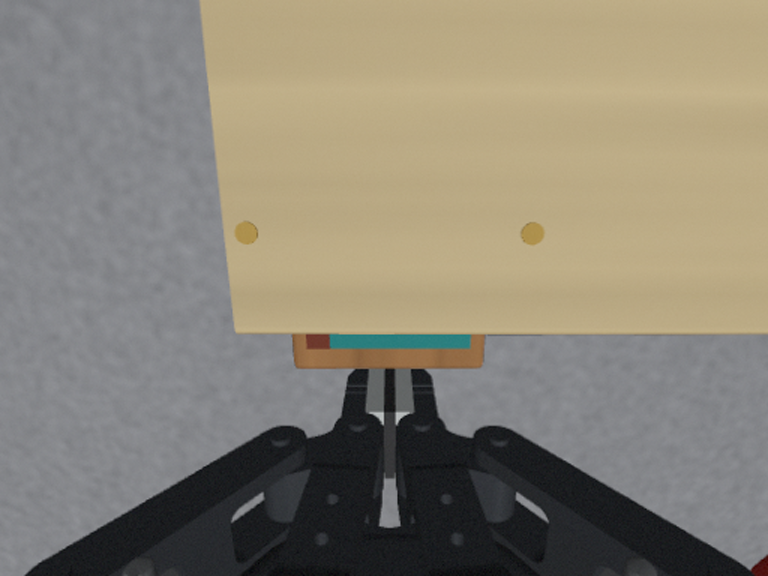

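The panel is against something: the wrist force is 12 N and the arm has stopped. The rear edge is at row 368 and the roof edge at row 333. I'll check how far it stands out.

```bash
python3 - <<'E'
from h import *
import pickle
m,o=pickle.load(open('w6.pkl','rb'));R=Ro.from_quat(o['ee_rot']).as_matrix();t=o['position']
p=pix2w(m,[(390/1.5-.17,368/1.5-.17),(390/1.5-.17,333/1.5-.17)],[.024,.034])
q=(p-t)@R;print(q.round(4),q[1,0]-q[0,0])
p=pix2w(m,[(300/1.5,368/1.5-.17),(470/1.5,368/1.5-.17),(240/1.5,332/1.5-.17),(700/1.5,334/1.5-.17)],[.024,.024,.034,.034])
print(((p-t)@R).round(4))
E
```

```text
[[ 0.0128  0.0007 -0.001 ]
 [ 0.0294  0.0007 -0.0109]] 0.01659688001580411
[[ 0.0127 -0.0276 -0.0009]
 [ 0.0127  0.0261 -0.001 ]
 [ 0.0296 -0.0418 -0.0109]
 [ 0.0289  0.0897 -0.0109]]
```

Emit:
play_rows --plan '[0, 0, 0, 0.003, 0, 0, 0, 0, 0, 0, 0.003, 0, 0, 0]'

```text
clock: 12.95
position: [0.557, 0.1676, 0.023]
ee_rot: [0.619, 0.785, 0.0, -0.001]
ft_force: [2.5, -19.3, 4.2]
grip_width: 0.002
grasp_force: 9.6
```

Emit:
play_rows --plan '[0, 0, 0, -0.02, 0, 0, 0, 0, 0, 0, -0.05, 0, 0, 0, 0, 0, 0, -0.07, 0, -0.04, 0, 0, 0, 0, -0.08, 0, -0.09, 0, 0, 0, 0, -0.08, 0, -0.12, 0, 0, 0, 0, -0.08, 0, -0.12, 0, 0, 0, 0, -0.08, 0, -0.12, 0]'

```text
clock: 13.82
position: [0.5743, 0.0953, 0.1415]
ee_rot: [0.617, 0.787, 0.003, -0.004]
ft_force: [-0.2, -0.3, -0.0]
grip_width: -0.0
grasp_force: 0.0
```

```bash
python3 - <<'E'
from h import *
m=viewer.camera_model('wrist')
a=viewer.camera('wrist');save(a,'w7.png',1.5)
E
```

```text
(no output)
```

View pics/w7.png

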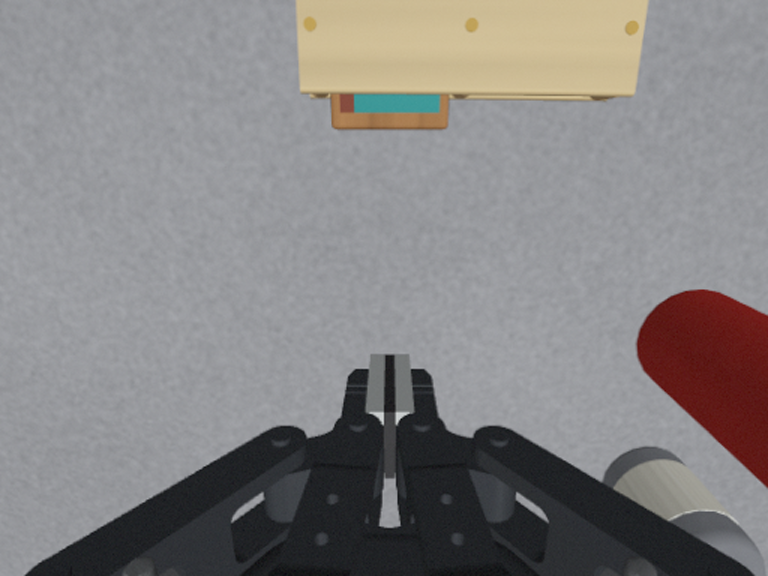

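The panel is home in bay a, painted face up, with its end showing at rows 95–128. It didn't move at a 19 N push. The robot is clear, so I'm handing in.

```bash
python3 -c "
from workcell import manip
print(manip.hand_in())"
```

```text
the job is handed in; nothing more can be done
None
```

The long panel is in bay a (mouth_a), painted face up and against the back with about 16 mm standing out. It is released, the arm is clear, and I handed the job in at about 14 s; no verdict came back.

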